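Hold the wide spring clip open over the recipe card

TASK

Two steel spring clips, one wide and one narrow, sit on the upright strip of the clip rack: squeeze the wide one's tails together so that it gapes, lift it off the strip, and bring it, jaws straight down, over the recipe card in the wooden stand. Finish still holding it squeezed nearly fully open and still, with its jaws reaching one to two centimetres down on either side of the middle of the card's top edge, in line with the edge and not touching the card: do not let go and do not let it close on the card. Leave the narrow clip, the card in its stand and the other things where they are.

Things in the scene. Friction and masses are not known exactly. Their poses are not given: they have to be found in the camera images.
- wide_clip: The clip to use: plain steel, 50 mm wide, about 80 mm tall, 60 g, jaws down, tails up. Two mirrored arms turn together about a hub. Origin at the hub's centre (6 mm radius); y along the hub and the clip's width, z up, x from arm to arm. It starts astride the strip, hub resting on the strip's top, y along the strip.
- wide_clip_tails (a point): Where to squeeze: midway between the tails, 30 mm above the hub, axes as the clip's. The tails are 50 mm wide (y), end 44 mm above the hub and spread in a V: over the outside, along x, 37 mm here and 45 mm at the top; squeezed to their stop they are parallel, 19 mm. The spring resists with about 4 N at first, 8 N at the stop; the stop takes any more.
- wide_clip_front (a joint): How far each arm of the wide clip is turned open, rad (both arms alike): 0 as it sits closed on the 6 mm strip, 0.28 at the stop (tails parallel, 25 mm clear between the lips), -0.06 closed on nothing. The spring always closes it.
- wide_clip_mouth (a point): The point midway between the lips (the jaws' lower ends) of the wide clip, 34 mm straight below its hub; axes as the clip's. The lips reach 3 mm lower; between the lips and the hub there is 28 mm of clear depth.
- narrow_clip: Bystander: a clip of the same profile but 26 mm wide, 90 mm along the strip from the wide one (on either side of it). Origin at its hub. Do not move it.
- clip_rack: Fixed rack: wooden foot 70 x 150 x 16 mm with an upright metal strip, 6 mm thick in x, 146 mm long in y, top 70 mm above the worktop. Origin under the centre of the foot.
- card_stand: Loose wooden stand (foot 70 x 120 x 14 mm, 0.6 kg) with a recipe card standing fast in it: 3 mm thick in x, 130 mm wide in y, upright, top edge 115 mm above the worktop. Origin under the centre of the foot. Do not move it.
- card_edge (a point): Middle of the card's top edge, 115 mm above the stand's origin; x is square to the card's faces, y along the edge, z up.
- tea_canister: Bystander: white canister with wooden lid, 98 mm across, 158 mm tall, origin under its centre, at the back.
- tumbler: Bystander: clear tumbler, 77 mm across, 89 mm tall, origin under its centre, at the back.
- steel_flask: Bystander: travel cup with a black lid, 86 mm across, 170 mm tall, origin under its centre, at the back.
- strip_top (a point): Middle of the strip's top edge on the rack, 70 mm above the worktop; y along the strip, z up.

How it is judged:
By the outcome, as a careful person would: the job done as asked, in the order asked, and still so for the second after the job is handed in, while the arm keeps its last pose, push and grip.
It also fails if it takes over 38 s, if anything falls off the work surface, if the arm or the gripper's body presses on something with over 40 N, if the wrist force passes 120 N, or if a joint passes its speed limit or range.

ROBOT

A 6-joint arm with a two-finger parallel gripper is mounted at the origin on a cart in front of the work surface, level with it; the furniture and walls round the work are solid. World frame = base frame: x ahead of the robot, y to its left, z up, the work surface at z = 0. Lengths are in m, angles in rad, forces in N, time in s.
With the tool pointing down it reaches from about 0.425 to 0.925 m from the base axis. Payload 12.5 kg.
Tool frame: the origin (TCP) lies at the very end of the fingers, on their centre line; the grasp point (between the pads) lies 19 mm behind it; x points along the fingers, z is the direction in which the jaws open and shut, and the axes are right-handed (so a half turn about x gives the same grasp; the last joint's range is limited). The gripper opens to 85 mm and grips with 20 to 120 N. Pads are 22 mm wide; open, the fingers measure 114 mm over their backs; the gripper's body (76 mm by 85 mm) begins 54 mm behind the grasp point. The pads swing forward as they close: fully open they stand 13 mm farther back than shut.
Start: joints at [1.181, 0.491, 1.559, -0, 1.092, -0.106], TCP at [0.175, 0.6, 0.231] pointing down, gripper open.
Joint ranges: [-3.1, 3.1], [-0.84, 2.19], [0.05, 2.79], [-1.13, 4.28], [0.06, 2.93], [-2.69, 2.69]. Speed limits (rad/s): [2.22, 2.22, 2.79, 3.14, 3.14, 3.14].

INTERFACE

Orientations are given as a unit quaternion [w, x, y, z].
In Python, from station import manip gives the robot as it stands.
- The arm moves only by the shell command python3 -m pendant 'ROWS' [FORCE]. ROWS is a JSON object of lists of equal length, an entry for each row: "linear": the shift along the world's x, y, z in m, a list of three; "roll": the turn about the world's z in degrees; "jaw": the opening, from 0 (shut) to 1 (fully open). In form: {"linear": [[dx, dy, dz], ...], "roll": [roll, ...], "jaw": [jaw, ...]}. A call has 1 to 12 rows; each row shifts and turns the pose as measured when the row begins; what a row does not reach is not made up. A row lasts 1/10 s, in which the tool goes at most 50 mm and 8.59 degrees, less where a joint would pass 70% of its speed; a pose out of reach is approached as far as the arm can. A call with a gripper value outside its range is refused whole. The fingers move at their own pace and stop on an object; FORCE is the grip in N (left out, the last holds). Time passes only in rows, so rows that do not move let the fingers close. It gives the time, the measured TCP pose, the force and the opening at its end, in the units of the state.
- manip.state(): the state, without advancing time (a new reading comes with each control period).
- manip.camera(name): name is "side" or "top" or "wrist"; returns the picture (480x640x3 uint8, red, green, blue); there is no depth.
- manip.camera_model(name): a dict with "intrinsics" (3x3 intrinsics, pixels), "position" and "rotation" of the camera in the world. Camera axes: x right, y up, looking along -z (the intrinsics and any distortion apply to the point x, -y, -z); pixel columns grow to the right and rows downward; lengths in m; the calibration is good to about 2 mm. A picture is of the moment at which its call begins: read the wrist's pose just before it. camera_model takes no time and is no camera call; for the wrist camera it gives the pose at the moment of the call.
- manip.sign_off(): hands the job in, once; it reports no verdict.
The state is a dict: "time": time; "q": joint angles; "joint_vel": joint speeds; "joint_efforts": joint torques, N m; "ee_pos": TCP position; "eef_rot": TCP orientation; "ft_force": force on the tool from outside, world axes, zero at the start; "torque": the same for the moment, N m; "finger_gap": finger opening in m.
Only numpy, scipy, OpenCV 4.12 (cv2) and the standard library are available. Lean on these libraries where they do the work, as an engineer would, in place of code of your own. Each camera call takes 0.05 s, during which the arm holds its last target.

## Working session

There is one attempt and no reset: what is moved stays moved. The work goes in short steps, Python scripts to look and compute and a shell command to move; the robot and the scene stay as the last step left them, time stands still between calls to the robot, and variables do not carry over. Pictures are saved under pics/ and viewed, and the job is handed in when it is done.

```bash
ls; mkdir -p pics
python3 - <<'E'
from station import manip
import cv2
s=manip.state();print(s)
for n in ("side","top","wrist"):
    m=manip.camera_model(n);print(n,{k:(v.tolist() if hasattr(v,'tolist') else v) for k,v in m.items()})
    im=manip.camera(n);cv2.imwrite(f"pics/{n}0.png",im[:,:,::-1])
E
```

```text
pics
{'time': 0.0, 'q': array([ 1.18140856e+00,  4.91550848e-01,  1.55948514e+00, -1.17883284e-05,
        1.09167679e+00, -1.05615889e-01]), 'joint_vel': array([ 0.00100869, -0.00136922, -0.00129386,  0.0028106 , -0.00120791,
       -0.00035578]), 'joint_efforts': array([ 1.54652073e-03, -6.18461323e+01, -2.61576337e+01, -2.78922818e-05,
        4.28934596e-03, -8.52273661e-05]), 'ee_pos': array([0.17488634, 0.59978588, 0.23072086]), 'eef_rot': array([ 0.56534126, -0.4244779 ,  0.56601767,  0.42406576]), 'ft_force': array([-0.49917414, -0.08898919,  1.15818761]), 'torque': array([-0.00026156,  0.01787185,  0.01469129]), 'finger_gap': 0.0854242662004201}
side {'intrinsics': [[591.7181422373072, 0.0, 313.12889156483857], [0.0, 591.7181422373072, 239.59669015973716], [0.0, 0.0, 1.0]], 'position': [0.4410975923009617, 0.7547201788910689, 0.5405171104050635], 'rotation': [-0.07678051328156515, -0.03379118362830317, 0.49784507223884394, 0.8631993933829646]}
top {'intrinsics': [[480.18586293031774, 0.0, 322.22383848302223], [0.0, 480.18586293031774, 235.94662539880792], [0.0, 0.0, 1.0]], 'position': [0.5015969566856271, 0.025331431487339462, 0.9459060005589703], 'rotation': [-0.7053993990067235, -0.024786478181562165, 0.025730313650541528, 0.7079090826792329]}
wrist {'intrinsics': [[408.225500007922, 0.0, 323.3474240922477], [0.0, 408.225500007922, 238.75103097482273], [0.0, 0.0, 1.0]], 'position': [0.09485387452354761, 0.6227442804106251, 0.3723790589933629], 'rotation': [0.7893291521841207, -0.1320008228912616, -0.0984550230212784, 0.5914743280229554]}
```

View pics/side0.png

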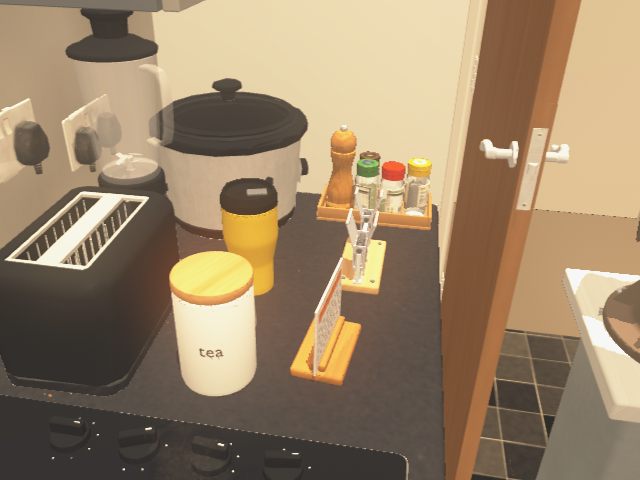

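View pics/top0.png

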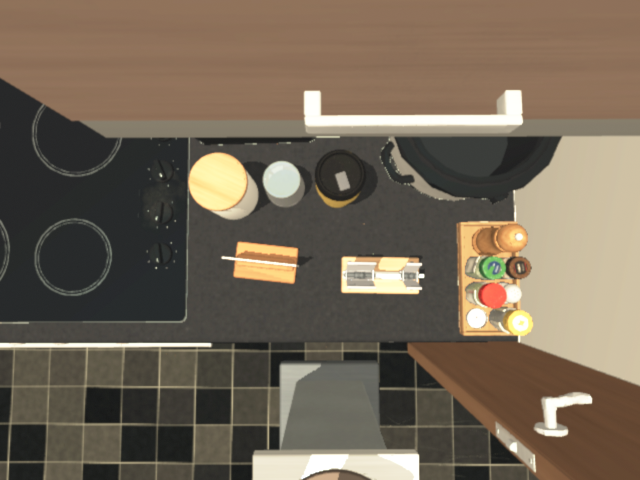

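View pics/wrist0.png

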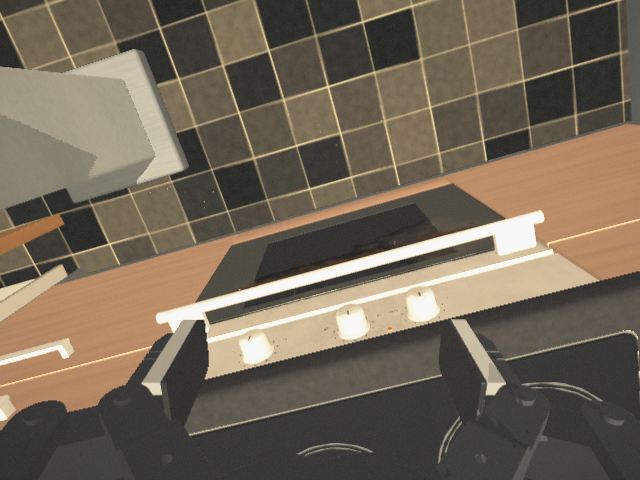

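The top view shows the stand at about (266,262) and the rack at about (381,275), with the cupboard overhead at the far side. I'll zoom in next.

```bash
cat > h.py <<'E'
import numpy as np, cv2
from scipy.spatial.transform import Rotation as R
def Rq(q): q=np.asarray(q,float); return R.from_quat([q[1],q[2],q[3],q[0]]).as_matrix()
def rot(m):
    r=np.asarray(m['rotation'],float); return r if r.shape==(3,3) else Rq(r)
def ray(m,u,v):
    K=np.asarray(m['intrinsics']);d=np.linalg.solve(K,[u,v,1.]);d=rot(m)@np.array([d[0],-d[1],-d[2]])
    return np.asarray(m['position']),d/np.linalg.norm(d)
def onz(m,u,v,z):
    p,d=ray(m,u,v);return p+d*(z-p[2])/d[2]
def proj(m,P):
    c=rot(m).T@(np.asarray(P,float)-np.asarray(m['position']));K=np.asarray(m['intrinsics'])
    x=K@np.array([c[0],-c[1],-c[2]]);return x[:2]/x[2]
def tri(ms,uvs):
    A=np.zeros((3,3));b=np.zeros(3)
    for m,(u,v) in zip(ms,uvs):
        p,d=ray(m,u,v);M=np.eye(3)-np.outer(d,d);A+=M;b+=M@p
    X=np.linalg.solve(A,b)
    return X,[float(np.linalg.norm(np.subtract(proj(m,X),uv))) for m,uv in zip(ms,uvs)]
def crop(src,dst,x0,y0,x1,y1,k):
    im=cv2.imread(src)[y0:y1,x0:x1];cv2.imwrite(dst,cv2.resize(im,None,fx=k,fy=k,interpolation=cv2.INTER_CUBIC))
E
python3 - <<'E'
from h import *
crop('pics/top0.png','pics/t1.png',215,230,435,305,3.6)
crop('pics/side0.png','pics/s1.png',280,195,400,390,3)
from station import manip
m=manip.camera_model('top')
for uv in [(235,243),(298,248),(295,283),(234,277)]: print(onz(m,*uv,0.014))
for uv in [(341,257),(420,257),(420,294),(341,294)]: print(onz(m,*uv,0.016))
E
```

```text
[0.55515263 0.19350994 0.014     ]
[0.54499592 0.0710954  0.014     ]
[0.47734449 0.07689055 0.014     ]
[0.48932146 0.19482594 0.014     ]
[ 0.52717518 -0.0122251   0.016     ]
[ 0.5266305  -0.16516851  0.016     ]
[ 0.45543885 -0.16387728  0.016     ]
[ 0.4559946  -0.01177049  0.016     ]
```

View pics/t1.png

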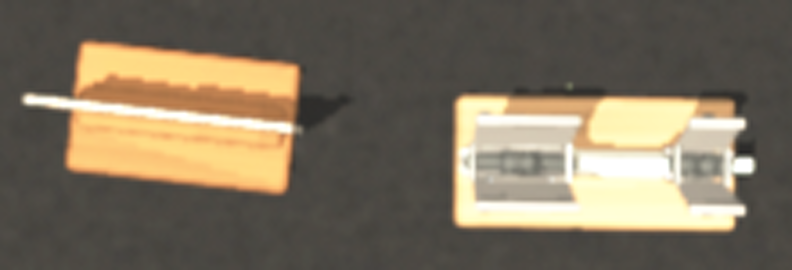

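View pics/s1.png

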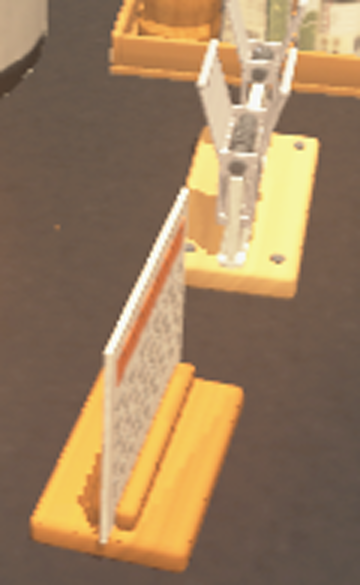

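```bash
python3 - <<'E'
from h import *
from station import manip
T=manip.camera_model('top');S=manip.camera_model('side')
t=lambda x,y:(215+x/3.6,230+y/3.6); s=lambda x,y:(280+x/3,195+y/3)
print('card near',tri([T,S],[t(22,98),s(105,350)]))
print('card far',tri([T,S],[t(300,130),s(185,190)]))
# wide clip tail-top corners in top view
print('tail tops z=.12')
for p in [(475,117),(580,117),(578,213),(475,207)]: print(onz(T,*t(*p),.12))
print('strip ends', onz(T,*t(462,160),.07),onz(T,*t(755,165),.07))
print('tail tri near +x',tri([T,S],[t(475,117),s(205,75)]),'near far',0)
print('tail tri -x',tri([T,S],[t(475,207),s(285,95)]))
print('canister',onz(T,218,182,.158),'flask',onz(T,341,176,.17),'tumbler',onz(T,284,180,.089))
st=manip.state();print(Rq(st['eef_rot']).round(3))
# overlay expected
E
python3 - <<'E'
import cv2,sys
sys.path.insert(0,'.')
from h import *
crop('pics/side0.png','pics/s2.png',335,200,390,295,6)
E
```

```text
card near (array([0.52476734, 0.19888169, 0.11583855]), [0.009041576092382106, 0.013211800361987701])
card far (array([0.50927809, 0.06580037, 0.11049912]), [0.14400088571098113, 0.18176911143351])
tail tops z=.12
[ 0.51483653 -0.01817559  0.12      ]
[ 0.5146574  -0.06828113  0.12      ]
[ 0.46909856 -0.06680153  0.12      ]
[ 0.4721138  -0.01786497  0.12      ]
strip ends [ 0.49397212 -0.01408488  0.07      ] [ 0.49092101 -0.16207441  0.07      ]
tail tri near +x (array([ 0.51277068, -0.01802677,  0.12594234]), [1.1617371208759009, 1.3348427561022986]) near far 0
tail tri -x (array([ 0.47141314, -0.01795333,  0.11909628]), [0.3929859766821832, 0.45455993200777806])
canister [0.64826657 0.19665038 0.158     ] flask [ 0.65526844 -0.00685058  0.17      ] tumbler [0.66435643 0.09266703 0.089     ]
[[-0.    -0.96   0.28 ]
 [-0.001  0.28   0.96 ]
 [-1.     0.    -0.001]]
```

View pics/s2.png

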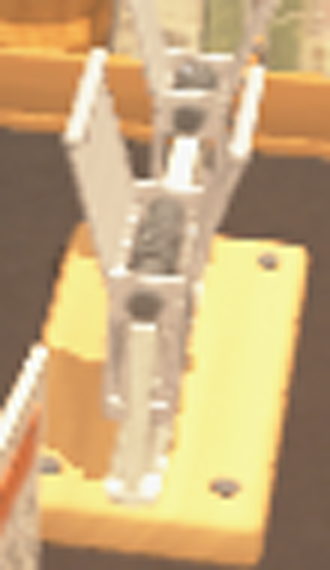

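Both views agree. The wide clip is at about (0.4925, -0.0425) with yaw about -1°, tail tops at about 0.120. The card's mid-edge is at about (0.517, 0.132, 0.113) with yaw about -6.5°. I'll move over the wide clip, staying high.

```bash
python3 -m pendant '{"linear":[[0.035,-0.03,0],[0.035,-0.03,0],[0.035,-0.03,0],[0.035,-0.03,0],[0.035,-0.03,0],[0.03,-0.035,0],[0.03,-0.035,0],[0.02,-0.045,0],[0.02,-0.045,0],[0.015,-0.045,0],[0.01,-0.045,0],[0.005,-0.045,0]],"roll":[-7,-7,-7,-7,-7,-7,-7,-7,-7,-7,-3,0],"jaw":[1,1,1,1,1,1,1,1,1,1,1,1]}' 40
```

```text
time: 1.35
ee_pos: [0.486, 0.1424, 0.2279]
eef_rot: [0.706, 0.012, 0.708, -0.011]
ft_force: [0.5, 0.4, 0.1]
finger_gap: 0.0856
```

Run:
```python
from h import *
from station import manip
import json
s=manip.state();m=manip.camera_model('wrist');im=manip.camera('wrist');cv2.imwrite('pics/w1.png',im[:,:,::-1])
json.dump({k:np.asarray(v).tolist() for k,v in m.items()},open('w1.json','w'))
print(s['ee_pos'],Rq(s['eef_rot']).round(3),m['position'])
print(proj(m,[.517,.132,.115]),proj(m,[.525,.199,.115]),proj(m,[.509,.066,.115]),proj(m,[.4925,-.0425,.12]))
```

```text
[0.48602358 0.1424429  0.22788411] [[-0.002  0.032  0.999]
 [ 0.001  0.999 -0.032]
 [-1.     0.    -0.002]] [0.48921095 0.22529712 0.36950711]
[370.50466189 246.26353326] [384.06868532 142.58533104] [358.95292239 333.28913848] [339.29795534 456.84612976]
```

View pics/w1.png

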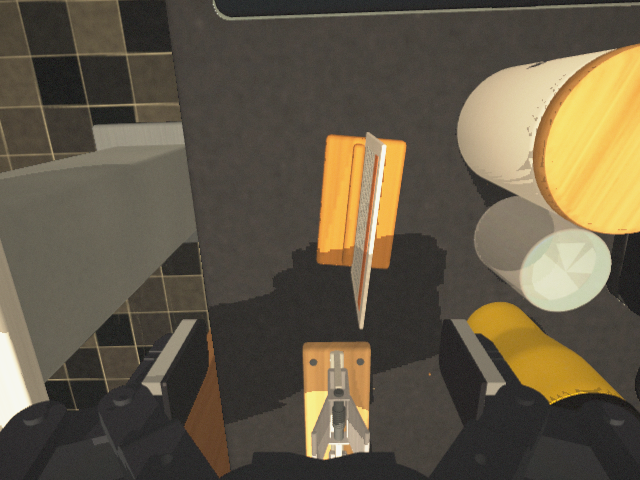

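```bash
python3 - <<'E'
from h import *
crop('pics/w1.png','pics/w1c.png',310,120,420,345,2.6)
E
python3 -m pendant '{"linear":[[0.002,-0.045,0],[0.002,-0.045,0],[0.002,-0.045,0],[0,-0.045,0],[0,0,0],[0,0,0]],"roll":[0,0,0,0.7,0,0],"jaw":[1,1,1,1,1,1]}'
python3 - <<'E'
from h import *
from station import manip
import json
s=manip.state();m=manip.camera_model('wrist');im=manip.camera('wrist');cv2.imwrite('pics/w2.png',im[:,:,::-1])
json.dump({k:np.asarray(v).tolist() for k,v in m.items()},open('w2.json','w'))
print(s['ee_pos'],Rq(s['eef_rot']).round(3),m['position'])
crop('pics/w2.png','pics/w2c.png',270,80,420,420,1.75)
E
```

```text
time: 2.0
ee_pos: [0.4916, -0.05, 0.2273]
eef_rot: [0.706, 0.009, 0.708, -0.009]
ft_force: [-0.2, -0.4, -0.5]
finger_gap: 0.0858
[ 0.4915841  -0.0500284   0.22731257] [[-0.003  0.025  1.   ]
 [-0.001  1.    -0.025]
 [-1.    -0.001 -0.003]] [0.49426022 0.03307492 0.36880906]
```

View pics/w1c.png

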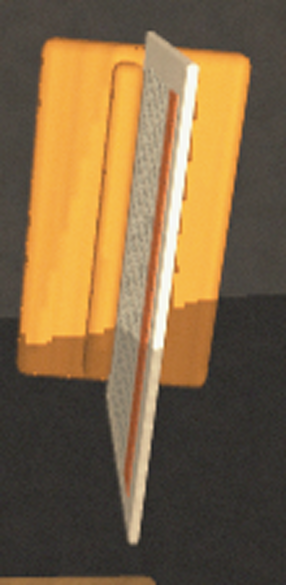

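View pics/w2.png

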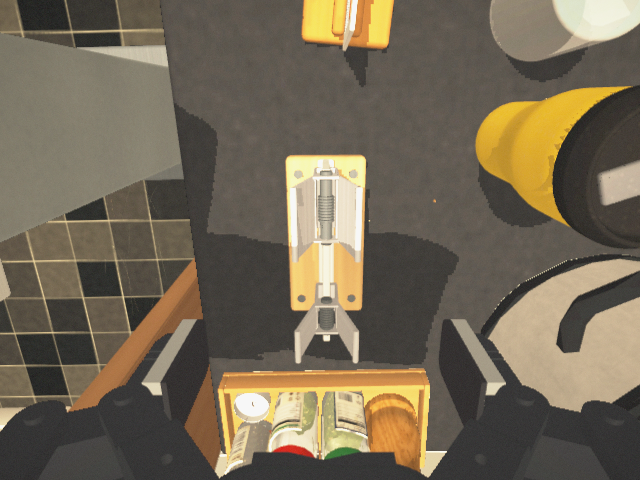

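Run:
```python
from h import *
crop('pics/w2.png','pics/w2c.png',275,145,380,275,4.5)
```

```text
(no output)
```

View pics/w2c.png

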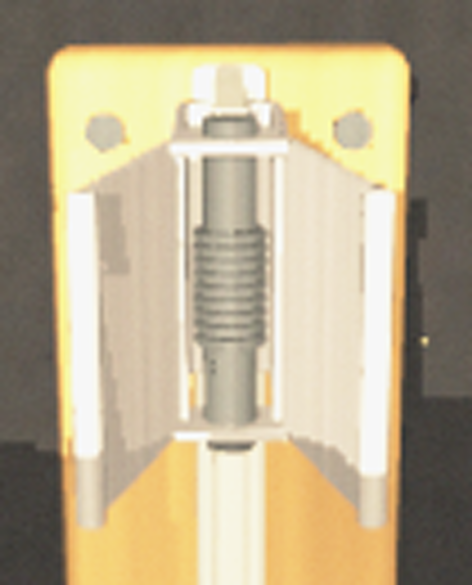

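Run:
```python
from h import *
from station import manip
import json
T=manip.camera_model('top');S=manip.camera_model('side');W1=json.load(open('w1.json'));W2=json.load(open('w2.json'))
t=lambda x,y:(215+x/3.6,230+y/3.6); s=lambda x,y:(280+x/3,195+y/3);w=lambda x,y:(275+x/4.5,145+y/4.5)
for a,b in [((475,117),(397,190)),((580,117),(388,525)),((578,213),(75,525)),((475,207),(70,192))]:
    print(tri([T,W2],[t(*a),w(*b)]),onz(W2,*w(*b),.12))
print('hub ends W2', onz(W2,*w(229,118),.076),onz(W2,*w(231,440),.076))
print('strip', onz(W2,*w(232,470),.07),onz(W2,*w(232,70),.07))
print('card',tri([T,S,W1],[t(22,98),s(105,350),(384.6,144.6)]))
print('card',tri([T,S,W1],[t(300,130),s(185,190),(361.2,328.8)]))
print('W1', onz(W1,384.6,144.6,.115),onz(W1,361.2,328.8,.115))
```

```text
(array([ 0.51528483, -0.01726114,  0.13162216]), [0.4160991439619842, 1.205561588653603]) [ 0.51698029 -0.01940962  0.12      ]
(array([ 0.51513723, -0.06779058,  0.12319679]), [0.31988730440044266, 0.8435117241821691]) [ 0.51594581 -0.06897171  0.12      ]
(array([ 0.46985225, -0.06663433,  0.12262035]), [0.3898699478972119, 1.0209702480130118]) [ 0.47025062 -0.06781864  0.12      ]
(array([ 0.4723485 , -0.01769337,  0.12390579]), [0.059343044939725, 0.16660902344462272]) [ 0.47209593 -0.01853597  0.12      ]
hub ends W2 [ 0.49415469 -0.01636106  0.076     ] [ 0.49318014 -0.07084127  0.076     ]
strip [ 0.49320037 -0.07849833  0.07      ] [ 0.4948232  -0.00963852  0.07      ]
card (array([0.52493252, 0.19844033, 0.11578406]), [0.2781479389298048, 0.22230686411261077, 1.0545037637319359])
card (array([0.50985903, 0.06611804, 0.11033183]), [0.5139735156991516, 0.3328783385733201, 1.7873079060600214])
W1 [0.52534182 0.19778475 0.115     ] [0.51061939 0.06962106 0.115     ]
```

```bash
python3 -m pendant '{"linear":[[0.0015,0.007,-0.03],[0,0,-0.03],[0,0,-0.03],[0,0,-0.025],[0,0,-0.015],[0,0,0],[0,0,0]],"roll":[0,0,0,0,0,0,0],"jaw":[1,1,1,1,1,1,1]}' 40
python3 - <<'E'
from h import *
from station import manip
im=manip.camera('side');cv2.imwrite('pics/s3.png',im[:,:,::-1]);crop('pics/s3.png','pics/s3c.png',270,130,430,300,3.5)
im=manip.camera('wrist');cv2.imwrite('pics/w3.png',im[:,:,::-1])
E
```

```text
time: 2.75
ee_pos: [0.4937, -0.0337, 0.0942]
eef_rot: [0.707, 0.004, 0.707, -0.005]
ft_force: [0.5, -1.5, 0.8]
finger_gap: 0.0857
```

View pics/s3c.png

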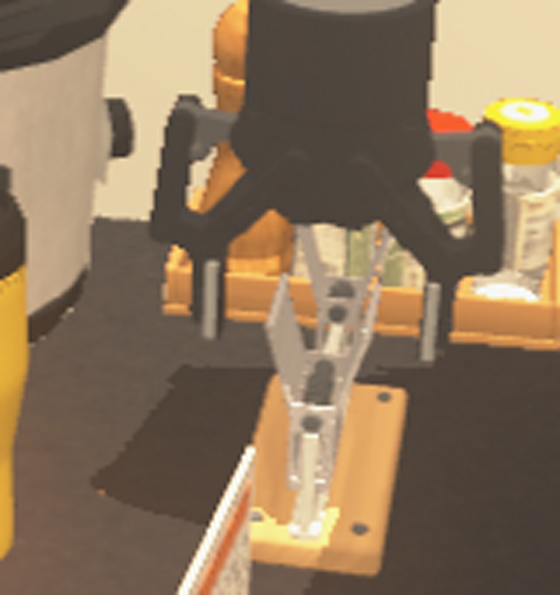

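View pics/w3.png

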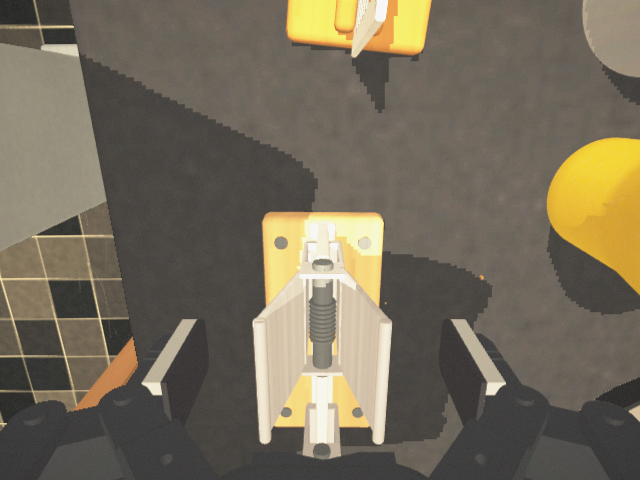

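The fingers straddle the tails, centred in x. They're about 9 mm off in y and 7 mm high, so I'll trim that.

```bash
python3 -m pendant '{"linear":[[-0.0005,-0.009,-0.007],[0,0,0],[0,0,0]],"roll":[-0.6,0,0],"jaw":[1,1,1]}' 40; python3 -m pendant '{"linear":[[0,0,0]],"roll":[0],"jaw":[1]}'
```

```text
time: 3.15
ee_pos: [0.4943, -0.0438, 0.0891]
eef_rot: [0.709, 0.008, 0.705, -0.01]
ft_force: [0.4, -1.2, -1.0]
finger_gap: 0.0851
time: 3.25
ee_pos: [0.4943, -0.044, 0.0893]
eef_rot: [0.709, 0.008, 0.705, -0.01]
ft_force: [-0.4, 0.6, -0.9]
finger_gap: 0.0851
```

```bash
python3 -m pendant '{"linear":[[-0.001,0,-0.002],[0,0,0],[0,0,0],[0,0,0],[0,0,0],[0,0,0],[0,0,0],[0,0,0],[0,0,0],[0,0,0]],"roll":[0,0,0,0,0,0,0,0,0,0],"jaw":[0.6,0.5,0.4,0.3,0.2,0.1,0,0,0,0]}' 40
python3 - <<'E'
from h import *
from station import manip
im=manip.camera('side');cv2.imwrite('pics/s4.png',im[:,:,::-1]);crop('pics/s4.png','pics/s4c.png',270,130,430,300,3.5)
im=manip.camera('wrist');cv2.imwrite('pics/w4.png',im[:,:,::-1])
E
```

```text
time: 4.25
ee_pos: [0.4942, -0.0441, 0.0884]
eef_rot: [0.71, 0.008, 0.704, -0.01]
ft_force: [0.0, 0.2, 3.2]
finger_gap: 0.018
```

View pics/s4c.png

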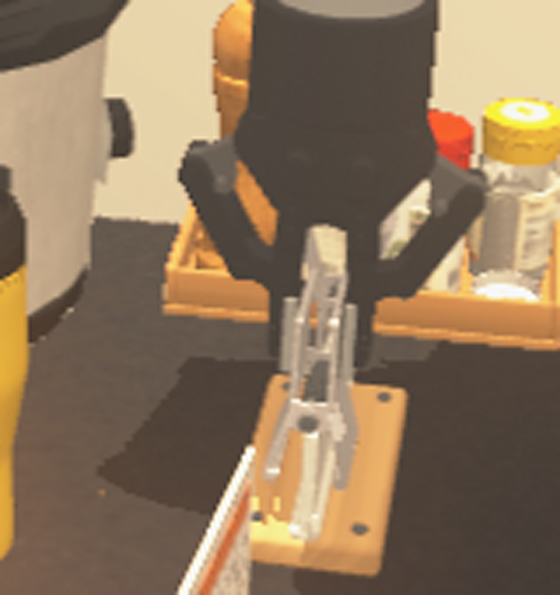

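View pics/w4.png

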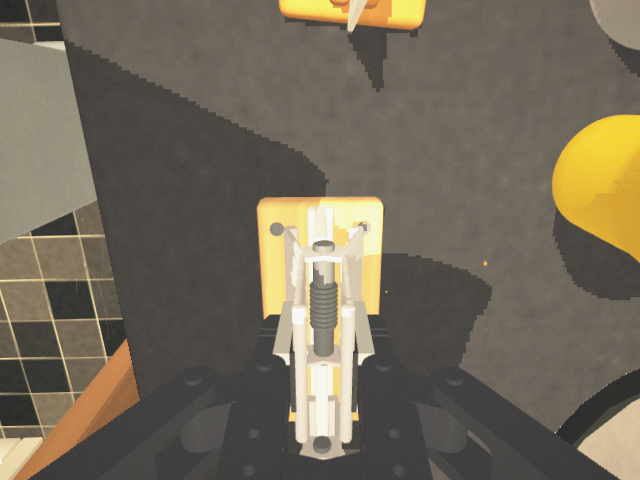

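The clip is squeezed to its stop (gap 18 mm), gaping and centred. I'll lift it straight up.

```bash
python3 -m pendant '{"linear":[[0,0,0.01],[0,0,0.015],[0,0,0.02],[0,0,0.02],[0,0,0.02],[0,0,0.015],[0,0,0.008],[0,0,0],[0,0,0],[0,0,0]],"roll":[0,0,0,0,0,0,0,0,0,0],"jaw":[0,0,0,0,0,0,0,0,0,0]}' 40
python3 - <<'E'
from h import *
from station import manip
im=manip.camera('side');cv2.imwrite('pics/s5.png',im[:,:,::-1]);crop('pics/s5.png','pics/s5c.png',270,130,430,300,3.5)
print(Rq(manip.state()['eef_rot']).round(3))
E
```

```text
time: 5.35
ee_pos: [0.4924, -0.0437, 0.2032]
eef_rot: [0.709, 0.008, 0.705, -0.01]
ft_force: [-0.6, -0.5, -0.7]
finger_gap: 0.0175
[[ 0.006  0.025  1.   ]
 [-0.002  1.    -0.025]
 [-1.    -0.002  0.006]]
```

View pics/s5c.png

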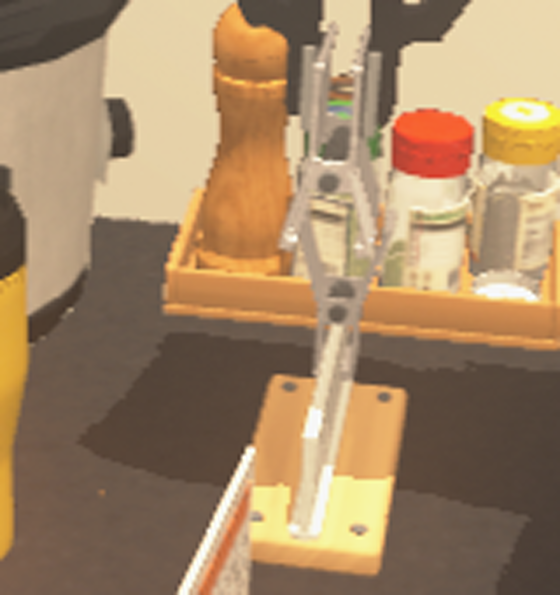

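The wide clip is off the strip, and the narrow clip and rack haven't moved. Next I'll carry it over the card.

```bash
python3 -m pendant '{"linear":[[0.002,0.01,0],[0.003,0.02,0],[0.004,0.03,0],[0.004,0.03,0],[0.004,0.03,0],[0.003,0.025,0],[0.003,0.015,0],[0.002,0.01,0],[0,0,0],[0,0,0],[0,0,0]],"roll":[-0.6,-0.6,-0.8,-0.8,-0.8,-0.8,-0.6,-0.2,0,0,0],"jaw":[0,0,0,0,0,0,0,0,0,0,0]}' 40
python3 - <<'E'
from h import *
from station import manip
import json
r=Rq(manip.state()['eef_rot']);print(r.round(3),np.degrees(np.arctan2(r[1,2],r[0,2])))
for n in('side','top','wrist'):
    m=manip.camera_model(n);cv2.imwrite(f'pics/{n}6.png',manip.camera(n)[:,:,::-1])
    if n=='wrist': json.dump({k:np.asarray(v).tolist() for k,v in m.items()},open('w6.json','w'))
crop('pics/side6.png','pics/s6c.png',250,150,410,390,2.5)
crop('pics/top6.png','pics/t6c.png',215,200,435,305,3.6)
E
```

```text
time: 6.5
ee_pos: [0.5158, 0.1313, 0.196]
eef_rot: [0.703, 0.042, 0.708, -0.044]
ft_force: [-0.6, 0.4, -0.4]
finger_gap: 0.0175
[[-0.007  0.121  0.993]
 [-0.003  0.993 -0.121]
 [-1.    -0.004 -0.007]] -6.96220932773365
```

View pics/s6c.png

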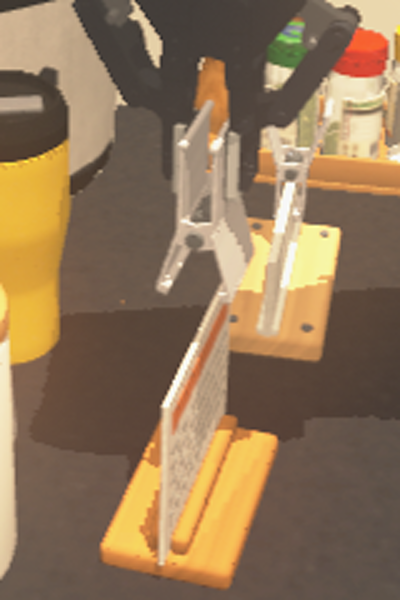

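View pics/wrist6.png

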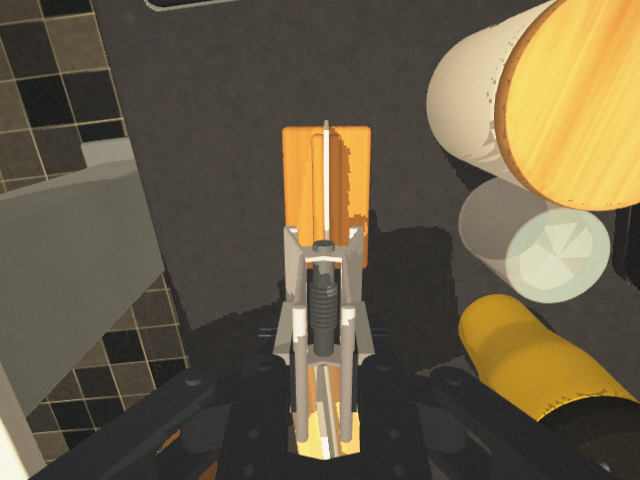

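View pics/t6c.png

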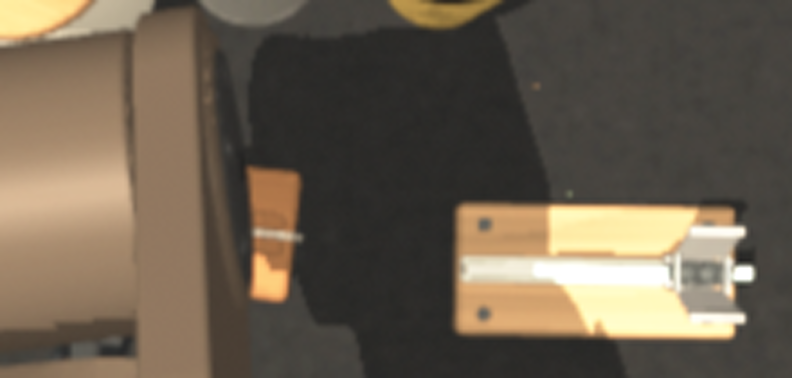

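Run:
```python
from h import *
import json
crop('pics/wrist6.png','pics/w6c.png',275,110,375,290,3.3)
W=json.load(open('w6.json'))
print(onz(W,326,122,.115),onz(W,325,235,.115),'hub near end',onz(W,324,243,.1836),'tails near/far +x',onz(W,347,308,.2276),onz(W,346,442,.2276))
```

```text
[0.52578407 0.20180495 0.115     ] [0.5176796  0.13977682 0.115     ] hub near end [0.51978579 0.15937881 0.1836    ] tails near/far +x [0.52624258 0.153449   0.2276    ] [0.52052337 0.10190855 0.2276    ]
```

View pics/w6c.png

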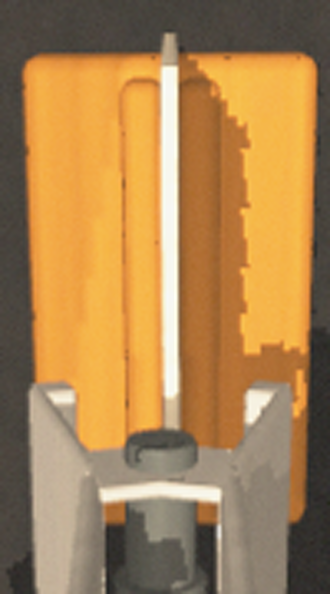

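The clip's mid-plane is aligned with the card edge: in the wrist image the edge is at column 326 and the clip's middle at 323, and both yaws are about -7°. Going down about 47 mm.

```bash
python3 -m pendant '{"linear":[[0.0015,0.001,-0.005],[0,0,-0.008],[0,0,-0.008],[0,0,-0.008],[0,0,-0.006],[0,0,-0.003],[0,0,0],[0,0,0]],"roll":[0,0,0,0,0,0,0,0],"jaw":[0,0,0,0,0,0,0,0]}' 40
python3 - <<'E'
from h import *
from station import manip
r=Rq(manip.state()['eef_rot']);print(r.round(3),np.degrees(np.arctan2(r[1,2],r[0,2])))
for n in('side','wrist'):
    cv2.imwrite(f'pics/{n}7.png',manip.camera(n)[:,:,::-1])
crop('pics/side7.png','pics/s7c.png',290,190,370,330,4.2)
crop('pics/wrist7.png','pics/w7c.png',275,90,375,290,3)
E
```

```text
time: 7.45
ee_pos: [0.5172, 0.1314, 0.1541]
eef_rot: [0.703, 0.042, 0.708, -0.045]
ft_force: [-0.1, -0.2, -0.3]
finger_gap: 0.0178
[[-0.008  0.123  0.992]
 [-0.003  0.992 -0.123]
 [-1.    -0.004 -0.007]] -7.056024753618298
```

View pics/s7c.png

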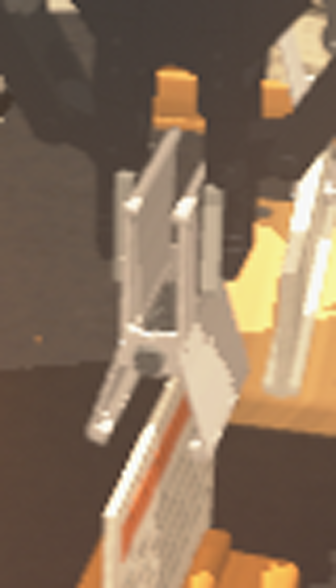

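View pics/w7c.png

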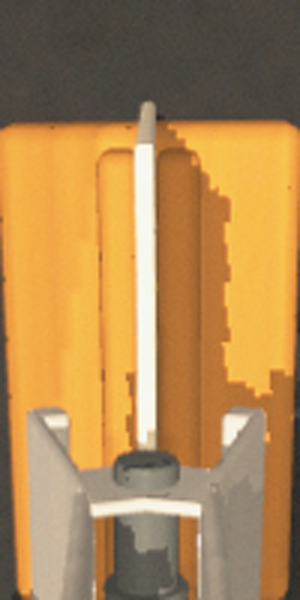

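```bash
python3 -m pendant '{"linear":[[0,0.001,-0.003],[0,0,-0.003],[0,0,0],[0,0,0],[0,0,0],[0,0,0]],"roll":[0,0,0,0,0,0],"jaw":[0,0,0,0,0,0]}' 40
python3 - <<'E'
from h import *
from station import manip
s=manip.state();r=Rq(s['eef_rot']);print(s['ee_pos'],np.degrees(np.arctan2(r[1,2],r[0,2])),s['joint_vel'].round(3))
W=manip.camera_model('wrist');S=manip.camera_model('side')
import json; json.dump({k:np.asarray(v).tolist() for k,v in W.items()},open('w8.json','w'))
for n in('side','wrist','top'):
    cv2.imwrite(f'pics/{n}8.png',manip.camera(n)[:,:,::-1])
crop('pics/side8.png','pics/s8c.png',290,200,370,330,4.6)
crop('pics/wrist8.png','pics/w8c.png',275,90,375,290,3)
E
```

```text
time: 8.15
ee_pos: [0.5175, 0.1326, 0.1485]
eef_rot: [0.704, 0.042, 0.708, -0.045]
ft_force: [-0.5, 0.4, -0.8]
finger_gap: 0.0177
[0.5175256  0.13261183 0.14847107] -7.049891702558092 [-0.    -0.001 -0.001 -0.002  0.001  0.   ]
```

View pics/s8c.png

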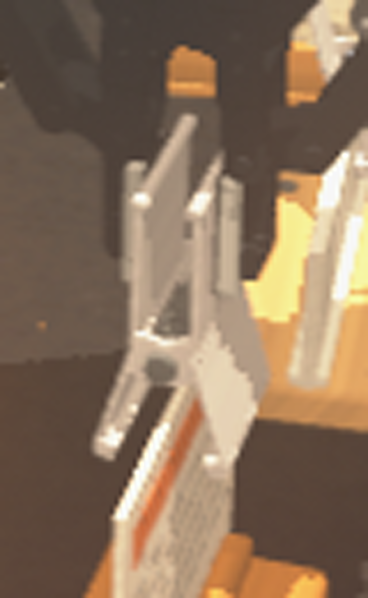

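View pics/w8c.png

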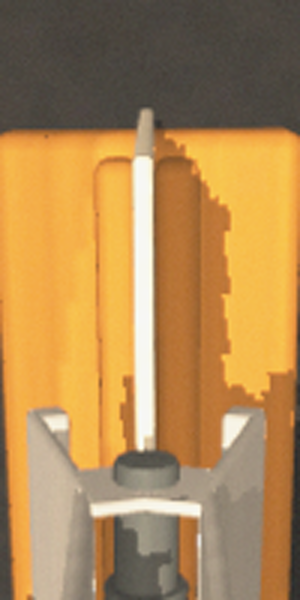

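Run:
```python
from h import *
from station import manip
import json
S=manip.camera_model('side');W=json.load(open('w8.json'))
s=lambda x,y:(290+x/4.6,200+y/4.6);w=lambda x,y:(275+x/3,90+y/3)
print('hub near end tri',tri([S,W],[s(158,368),w(146,462)]))
a=np.radians(-7.05);n=np.array([-np.sin(a),np.cos(a),0]);c=np.array([.5175,.1335,.136])+n*.025
def pl(uv):
    p,d=ray(S,*uv);return p+d*((c-p)@n)/(d@n)
for k,q in dict(hub=(158,368),lipL=(100,452),lipR=(217,468),tailL=(140,203),tailR=(200,213)).items(): print(k,pl(s(*q)).round(4))
print('card near end', [onz(W,*w(144,157),.115)], 'near-end expected side',proj(S,[.525,.198,.115]),s(117,517))
crop('pics/top8.png','pics/t8c.png',180,130,440,305,3)
```

```text
hub near end tri (array([0.52066132, 0.16005564, 0.1355972 ]), [0.5235298573763388, 1.5904456399237175])
hub [0.5203 0.1584 0.1346]
lipL [0.5357 0.1564 0.1037]
lipR [0.503  0.1605 0.1058]
tailL [0.5264 0.1576 0.1844]
tailR [0.5106 0.1595 0.1844]
card near end [array([0.5255919 , 0.19779732, 0.115     ])] near-end expected side [314.90083414 311.7676783 ] (315.4347826086956, 312.3913043478261)
```

View pics/t8c.png

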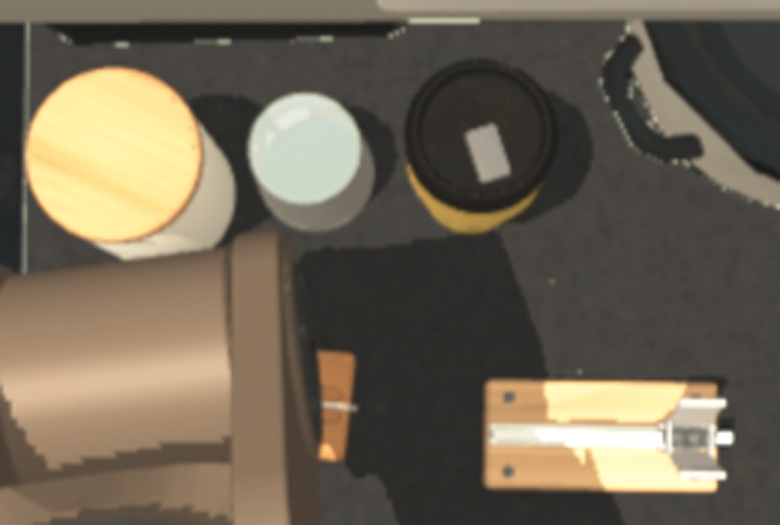

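Run:
```python
from station import manip
s=manip.state();print(s['time'],s['finger_gap'],s['ft_force'],s['ee_pos'])
print(manip.sign_off())
```

```text
8.3 0.017720577922000654 [ 0.36987054  0.2214505  -0.60887902] [0.51749448 0.13262038 0.14846136]
the job is handed in; nothing more can be done
None
```

I squeezed the wide clip open on the strip at 40 N, lifted it straight off and brought it over the card. I handed the job in at 8.3 s with the clip still held squeezed and still.

- **Opening:** the finger gap is 17.7 mm. You gave 19 mm at the stop, so the gap reading is about 1 mm low. The pictures show the tails parallel and the jaws gaping.
- **Position:** the clip's centre is within about 1.5 mm of the card's middle. Its yaw is −7.0°. I measured the card at about −6.6°, and one rougher wrist-camera reading gave −7.4°.
- **Depth:** the hub is at about 0.136 m, so the lips should sit about 16 mm below the card's top edge. Reading the lips directly from the side picture gave a shallower 9–11 mm. I trusted the hub measurement because it agrees with the grasp height.
- **Contact:** the wrist force stayed under 1 N, and the pictures show a clear gap between the jaws and the card.
- **Other things:** the narrow clip, rack, canister, tumbler and flask look unmoved in the last top view. The visible near end of the card is still where I first measured it, within about a millimetre.
- **Disagreements:** my measurements of the card's top edge came out between 0.110 and 0.116 m, against your 0.115 m, and I used yours. The tail tops came out between 0.119 and 0.132 m, against the 0.120 m I expected.

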